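Clear, unfold and pack the crate by the lantern shelf

ROBOT

A 6-joint arm with a two-finger parallel gripper is mounted at the origin on the work surface. World frame = base frame: x ahead of the robot, y to its left, z up, the work surface at z = 0. Lengths are in mm, angles in rad, forces in N, time in s.
With the tool pointing down it reaches from about 325 to 875 mm from the base axis. Payload 4.4 kg.
Tool frame: the origin (TCP) lies on the front face of the gripper's body, between the roots of the fingers; the fingertips stand 73 mm ahead of it and the grasp point (between the pads) lies 54 mm ahead of it; z points along the fingers, y is the direction in which the jaws open and shut (so a half turn about z gives the same grasp; the last joint's range is limited). The gripper opens to 85 mm and grips with 20 to 120 N. Pads are 22 mm wide; open, the fingers measure 114 mm over their backs; the gripper's body (76 mm by 85 mm) begins 54 mm behind the grasp point. The pads swing forward as they close: fully open they stand 13 mm farther back than shut.
Start: joints at [1.179, 0.207, 1.542, -0, 1.393, -0.15], TCP at [137.136, 558.41, 303.882] pointing down, gripper open.
Joint ranges: [-2.73, 2.73], [-0.86, 2.22], [0.23, 2.46], [-1.11, 4.25], [0.08, 2.63], [-2.82, 2.82]. Speed limits (rad/s): [2.79, 2.79, 3.14, 3.14, 3.14, 3.14].

INTERFACE

Orientations are given as a 3x3 rotation matrix whose columns are the frame's x, y, z axes.
In Python, from bench import ctrl gives the robot as it stands. Calls block until the motion is done:
- ctrl.move_ptp(position, orientation): joint-space move of the TCP to a pose.
- ctrl.servo_line(position, ori=None, vel=150, max_force=None): straight line of the TCP; ori=None keeps the orientation; vel is the mean speed in mm/s. With max_force (N) it stops when the force on the tool has changed by that much, and returns True; else False.
- ctrl.move_j(angles): joint-space move.
- ctrl.command_gripper(opening, grasp_force=None): opening from 0.0 (shut) to 1.0 (fully open); grasp_force is the grip in N (None keeps the last); returns when the fingers have stopped.
- ctrl.pause(seconds).
- ctrl.solve_ik(position, orientation): joint angles nearest the present ones, or None.
- ctrl.read_camera(name): name is "scene" or "side" or "wrist"; returns a dict with "img" (480x640x3 uint8, blue, green, red), "depth" (480x640 float32, mm along the optical axis (not along the pixel's ray), 0 where there is no reading), "fx", "fy", "cx", "cy" (pixels), "R" (3x3) and "t" (3): a world point X has camera coordinates R X + t. Camera axes: x right, y down, z forward; pixel columns grow to the right and rows downward; lengths in mm; the calibration is good to about 2 mm. The wrist camera is an equidistant fisheye: a pixel r from the principal point sees the ray r / f radians off the axis. A picture is of the moment at which its call begins.
A pose or a line that the arm cannot do raises ctrl.IKError and nothing moves.
- ctrl.job_done(): hands the job in, once; it reports no verdict.
Trained networks look in a picture, given as the dict that the camera call returned (one of the last four; its "shot" number tells which), for a name from the list of things; names that differ only in an ending like _2 or _b are one class to them, and where a whole thing is asked for, a point or a joint stands for the part that bears it (a point fixed in the world has none). Each returns a list of dicts, best first, with "score" (0 to 1); they miss things now and then, are a little off and sometimes report something else, mostly with a low value. They report only what shows in the picture. A call takes as long as a camera call.
- ctrl.regions_of(picture, label): "pixels" (480x640 bool, what is visible of it) and "centre" ([column, row] in pixels, amid what is visible of it).
Readings, each from a call of its own:
- ctrl.current_time_s(): time.
- ctrl.current_joints(): joint angles.
- ctrl.current_qd(): joint speeds.
- ctrl.current_tau(): joint torques, N m.
- ctrl.current_tcp_pos(): TCP position.
- ctrl.current_orientation(): TCP orientation.
- ctrl.current_force(): force on the tool from outside, world axes, zero at the start.
- ctrl.current_ft_torque(): the same for the moment, N m.
- ctrl.current_opening(): opening from 0.0 (shut) to 1.0 (fully open).
Only numpy, scipy, OpenCV 4.12 (cv2) and the standard library are available. Lean on these libraries where they do the work, as an engineer would, in place of code of your own. Each camera call takes 0.05 s, during which the arm holds its last target.

TASK

First clear the lantern (standing upright, never tipped over) and the torch off the opened-out folding crate and onto the plank of the lantern shelf. Then raise the crate's left, right and front sides fully upright, and only then pack all the goods that are on the plywood board (tier box, jar, tin and canister, as many as are there) upright on the crate's floor, side by side; leave the sides up and all the other things where they are.

Things in the scene. Friction and masses are not known exactly. Their poses are not given: they have to be found in the camera images.
- crate: blue folding crate, fixed; origin on the table under its centre, x towards the back wall (away from the robot at yaw 0), y left, z up. Floor 150 (x) by 200 (y) mm, top 34 mm up. The back wall (x = +81 mm) is fixed upright, top 120 mm up; left, right and front sides are hinged at y = +106, y = -106 and x = -81 mm, 30 mm up
- side_left (a joint): angle (rad) of the crate's left (+y) side: 0 = flat outward, level with the floor, 1.571 = upright at its stop; stiff hinge, stays at any angle. Panel 150 mm wide, 8 mm thick, 90 mm from hinge to outer edge, which is a white round bar of 14 mm diameter with a hand hole (86 mm wide, 42 mm across) just inward: pinch the bar's middle, one finger through the hole
- side_right (a joint): angle (rad) of the crate's right (-y) side: 0 = flat outward, level with the floor, 1.571 = upright at its stop; stiff hinge, stays at any angle. Panel 150 mm wide, 8 mm thick, 90 mm from hinge to outer edge, which is a white round bar of 14 mm diameter with a hand hole (86 mm wide, 42 mm across) just inward: pinch the bar's middle, one finger through the hole
- side_front (a joint): angle (rad) of the crate's front (-x) side: 0 = flat outward, level with the floor, 1.571 = upright at its stop; stiff hinge, stays at any angle. Panel 190 mm wide, 8 mm thick, 90 mm from hinge to outer edge, which is a white round bar of 14 mm diameter with a hand hole (86 mm wide, 42 mm across) just inward: pinch the bar's middle, one finger through the hole
- side_left_grip (a point): middle of the 14 mm bar at the outer edge of side_left, 83 mm from its hinge; x points from the hinge to the bar, y along the bar
- side_left_hinge (a point): middle of the hinge line of side_left, 30 mm above the table; y lies along the hinge; x and z turn with the side
- side_right_grip (a point): middle of the 14 mm bar at the outer edge of side_right, 83 mm from its hinge; x points from the hinge to the bar, y along the bar
- side_right_hinge (a point): middle of the hinge line of side_right, 30 mm above the table; y lies along the hinge; x and z turn with the side
- side_front_grip (a point): middle of the 14 mm bar at the outer edge of side_front, 83 mm from its hinge; x points from the hinge to the bar, y along the bar
- side_front_hinge (a point): middle of the hinge line of side_front, 30 mm above the table; y lies along the hinge; x and z turn with the side
- shelf: lantern shelf, fixed: a wooden plank 400 (x) by 150 (y) by 20 mm on two stacks of two half bricks; origin on the table under the plank's centre; the plank's top is 150 mm above it. It stands on the robot's left or right. A small steel cup stands on it 170 mm from the centre towards -x; the rest is free
- lantern: green plastic lantern, round: foot 64 mm diameter up to 28 mm, then 54 mm diameter with a clear globe (40 to 98 mm up) and a green cap to 124 mm, thin wire loop above to 139 mm; origin at the centre of its underside, z up. At the start it stands on one of the crate's flat sides
- torch: black plastic torch of square section lying along its x axis, 150 mm long, handle 30 mm wide, head and tail 36 mm wide and high; origin at the centre of its underside (lower faces of head and tail). At the start it lies on the crate's other flat side
- mat: plywood board 240 (x) by 200 (y) by 6 mm, fixed, across the table from the shelf; the goods stand on it at the start; origin at the centre of its underside
- tier_box: three-tier stacking plastic box, red and yellow, white lid, clipped into one piece, 56 by 56 mm and 84 mm high; its weight low down; origin at the centre of its underside, x and y along its sides
- jar: amber glass jar with red lid, 56 mm diameter (lid the same), 84 mm high; origin at the centre of its underside, z up
- tin: steel tin with dark lid, 56 mm diameter, 84 mm high; origin at the centre of its underside, z up
- canister: orange plastic canister with white lid, 56 mm diameter, 84 mm high; origin at the centre of its underside, z up
- spoon: bystander: steel spoon, 170 mm long, lying near the robot; leave alone
- soap_box: bystander: green soap box 90 by 60 by 30 mm, near the robot; leave alone
- mug: bystander: blue mug, 80 mm wide and high, beyond the crate; leave alone
- bowl: bystander: aluminium bowl, 100 mm wide, 45 mm high, beyond the crate; leave alone
- oil_bottle: bystander: green glass bottle, 60 mm diameter, 120 mm high, beyond the crate; leave alone
- cup: bystander: steel cup, 48 mm diameter, 60 mm high, on the shelf; leave alone; origin at the centre of its underside

How it is judged (in metres and radians):
On the way, in this order (a step that is already met when the one before it is completed fails the run):
1. lantern and torch rest on the shelf's plank, the lantern upright, while the crate's sides are still down (below 0.5 rad) (x of lantern in the frame of shelf between -0.19 and 0.19 m and y of lantern in the frame of shelf between -0.07 and 0.07 m and z of lantern in the frame of shelf between 0.145 and 0.158 m and linear speed of each of lantern, torch below 0.03 m/s and angle between lantern's own z axis and vertical below 0.12 rad and x of torch in the frame of shelf between -0.19 and 0.19 m and y of torch in the frame of shelf between -0.07 and 0.07 m and z of torch in the frame of shelf between 0.14 and 0.19 m and contact force between torch and shelf above 0.1 N and value of joint each of side_left, side_right, side_front below 0.5 rad), for 0.2 s.
2. left, right and front sides all raised upright (at least 1.42 rad) before any of the goods is in the crate (value of joint each of side_left, side_right, side_front above 1.42 rad and horizontal distance between each of tier_box, jar, tin, canister and crate above 0.14 m), for 0.2 s.
3. all goods that are present stand upright on the crate's floor (x of tier_box in the frame of crate between -0.077 and 0.077 m and y of tier_box in the frame of crate between -0.1 and 0.1 m and z of tier_box in the frame of crate between 0.028 and 0.044 m and angle between each of tier_box, jar, tin, canister's own z axis and vertical below 0.15 rad and linear speed of each of tier_box, jar, tin, canister below 0.03 m/s and x of jar in the frame of crate between -0.077 and 0.077 m and y of jar in the frame of crate between -0.1 and 0.1 m and z of jar in the frame of crate between 0.028 and 0.044 m and x of tin in the frame of crate between -0.077 and 0.077 m and y of tin in the frame of crate between -0.1 and 0.1 m and z of tin in the frame of crate between 0.028 and 0.044 m and x of canister in the frame of crate between -0.077 and 0.077 m and y of canister in the frame of crate between -0.1 and 0.1 m and z of canister in the frame of crate between 0.028 and 0.044 m), for 0.2 s.
At the end, for the whole second after the job is handed in: Lantern upright (within 0.12 rad) and torch both at rest on the shelf's plank; left, right and front sides at 1.42 rad or more; each of the goods present standing on the crate's floor (underside within 10 mm of the floor's top), inside the walls, tilted less than 0.15 rad and at rest (all of step 3 and x of lantern in the frame of shelf between -0.19 and 0.19 m and y of lantern in the frame of shelf between -0.07 and 0.07 m and z of lantern in the frame of shelf between 0.145 and 0.158 m and linear speed of each of lantern, torch below 0.03 m/s and angle between lantern's own z axis and vertical below 0.12 rad and x of torch in the frame of shelf between -0.19 and 0.19 m and y of torch in the frame of shelf between -0.07 and 0.07 m and z of torch in the frame of shelf between 0.14 and 0.19 m and contact force between torch and shelf above 0.1 N and value of joint each of side_left, side_right, side_front above 1.42 rad); the robot touches nothing.
It fails at once if the lantern is tipped over (more than 0.7 rad) (angle between lantern's own z axis and vertical above 0.7 rad).
It fails at once if a bystander is moved more than 40 mm (distance of any of spoon, soap_box, mug, bowl, oil_bottle, cup from where it was at the start of the episode above 0.04 m).
Of tier_box, jar, tin, canister only 2 to 4 are there at a start; the rules pass over those that are not, and their reading is None.
At some moment in a run one of tier_box, jar, tin, canister may be knocked a few centimetres aside while the robot is not near it.
It also fails if it takes over 210 s, if anything falls off the work surface, if the arm or the gripper's body presses on something with over 40 N, if the wrist force passes 120 N, or if a joint passes its speed limit or range.

## Working session

There is one attempt and no reset: what is moved stays moved. The work goes in short steps, each a Python script; the robot and the scene stay as the last script left them, time stands still between calls to the robot, and variables do not carry over. Pictures are saved under pics/ and viewed, and the job is handed in when it is done.

```bash
ls; mkdir -p pics
python3 - <<'E'
from bench import ctrl
import cv2
for n in ["scene","side","wrist"]:
    p=ctrl.read_camera(n); cv2.imwrite(f"pics/{n}0.png",p["img"])
    print(n,p["fx"],p["fy"],p["cx"],p["cy"],p["R"],p["t"],p["shot"])
print(ctrl.current_time_s(),ctrl.current_orientation())
E
```

```text
pics
scene 620.4379624352906 620.4379624352906 322.7290132986786 248.81290165086747 [[-0.16017629  0.98705562 -0.00804681]
 [ 0.6003252   0.0909413  -0.79456865]
 [-0.78355167 -0.13210176 -0.607121  ]] [ 104.1730048  -244.60131934 1907.24782782] 1
side 591.1710639566685 591.1710639566685 323.98519627113234 252.34088224329682 [[-0.99846421 -0.0532225  -0.01538121]
 [-0.02331903  0.65559224 -0.75475495]
 [ 0.05025375 -0.75323713 -0.65582649]] [ 565.29998676  123.48028417 1727.09537639] 2
wrist 371.64829954431775 371.64829954431775 315.40978875033886 237.97539467271213 [[ 0.23989519  0.970797   -0.00186434]
 [ 0.93066437 -0.22943063  0.28500074]
 [ 0.27625013 -0.07010539 -0.95852548]] [-575.59804706  -36.77327445  379.5927985 ] 3
0.15 [[-9.71141089e-01  2.38504642e-01 -7.22034649e-04]
 [ 2.38505545e-01  9.71139685e-01 -1.67845714e-03]
 [ 3.00876683e-04 -1.80222796e-03 -9.99998331e-01]]
```

View pics/scene0.png

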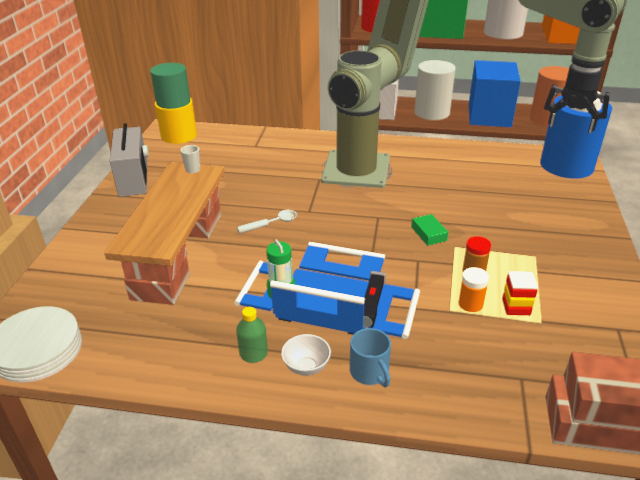

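View pics/side0.png

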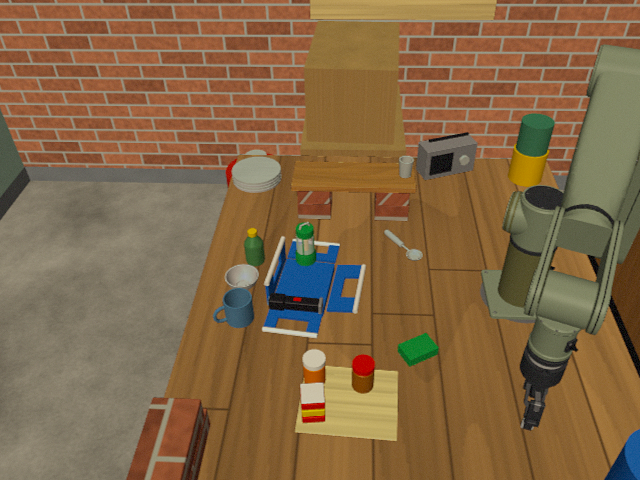

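View pics/wrist0.png

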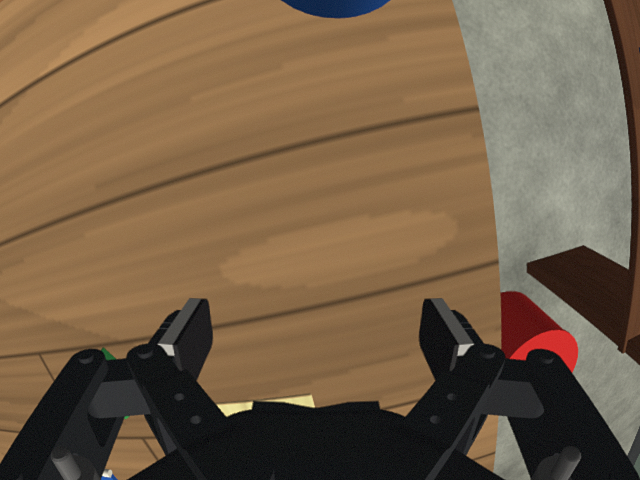

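The scene view shows the crate around (340,300), with the lantern on its right flat side (280,270) and the torch on its left flat side (373,298). The shelf is on the robot's right (170,220) with the cup at (190,157). The board carries the jar (478,255), canister (473,290) and tier box (520,293), and I see no tin.

Next I'll measure positions.

```bash
cat > h.py <<'E'
from bench import ctrl
import numpy as np, cv2
def cloud(p,mask):
    v,u=np.nonzero(mask&(p["depth"]>0)); z=p["depth"][v,u].astype(float)
    if p.get('fish'): raise Exception
    X=np.stack([(u-p["cx"])/p["fx"]*z,(v-p["cy"])/p["fy"]*z,z],1)
    return (X-p["t"])@p["R"]
def seg(p,l,minscore=0.0):
    r=ctrl.regions_of(p,l)
    return [q for q in r if q["score"]>=minscore]
def proj(p,X):
    c=np.atleast_2d(X)@p["R"].T+p["t"]
    return np.stack([c[:,0]/c[:,2]*p["fx"]+p["cx"],c[:,1]/c[:,2]*p["fy"]+p["cy"]],1)
E
python3 - <<'E'
from h import *
np.set_printoptions(suppress=True,precision=1)
P={n:ctrl.read_camera(n) for n in ["scene","side"]}
for n,p in P.items():
    np.savez(f"{n}.npz",**p)
out={}
for l in ["lantern","torch","shelf","mat","tier_box","jar","tin","canister","crate","side_left","side_right","side_front","cup","spoon","soap_box","mug","bowl","oil_bottle"]:
    for n,p in P.items():
        rs=seg(p,l)
        for k,q in enumerate(rs[:2]):
            X=cloud(p,q["pixels"])
            if len(X)<10: continue
            out[f"{l}|{n}|{k}"]=X
            print(l,n,round(q["score"],2),q["centre"],len(X),"med",np.median(X,0),"lo",np.percentile(X,3,0),"hi",np.percentile(X,97,0))
np.savez("clouds.npz",**out)
E
```

```text
lantern side 0.74 [307.3, 244.9] 828 med [626.  -77.  103.7] lo [ 600.1 -169.1   26.8] hi [658.2 -64.3 163.4]
lantern side 0.53 [294.9, 301.4] 810 med [642.6 119.9  63.7] lo [568.8  94.5  38.5] hi [711.3 131.7  73. ]
torch scene 0.89 [370.6, 295.9] 756 med [650.6 110.   68. ] lo [571.8  96.2  44.1] hi [717.5 126.2  73.4]
torch side 0.87 [293.1, 303.1] 817 med [641.9 119.9  63.7] lo [568.8  94.   37.6] hi [710.9 131.7  72.9]
shelf scene 0.8 [166.1, 229.2] 9877 med [ 582.  -378.6  149.3] lo [ 319.5 -465.1   10.5] hi [ 689.1 -322.   154.1]
shelf side 0.57 [351.5, 187.7] 5363 med [ 497.7 -342.6  145.7] lo [ 309.1 -459.2   10.2] hi [ 673.4 -316.   154. ]
mat scene 0.77 [496.6, 282.9] 2793 med [489.1 390.2   7.2] lo [375.1 286.9   2.9] hi [607.4 480.3  11.3]
mat side 0.94 [354.4, 413.1] 4985 med [468.8 414.8   5.2] lo [372.5 299.   -0.1] hi [595.8 486.8  10.2]
mat side 0.64 [329.1, 252.7] 454 med [ 569.7 -132.    33.4] lo [ 534.9 -179.6   25.4] hi [679.8 -91.6  39.4]
tier_box scene 0.83 [520.4, 291.9] 1305 med [594.3 423.5  70.5] lo [548.4 398.3  14. ] hi [602.5 454.   93.3]
tier_box side 
[... 3783 characters left out ...]
.8] hi [857.7  32.5  47.2]
bowl scene 0.67 [387.4, 308.7] 1287 med [649.  157.5  35.4] lo [575.3 122.8  29.7] hi [722.3 202.2  40.2]
bowl side 0.93 [239.2, 278.3] 642 med [818.3 -25.5  25.4] lo [771.8 -52.5   1.8] hi [855.9  39.3  45.6]
oil_bottle scene 0.72 [250.3, 336.6] 1343 med [ 809.6 -119.1   70.4] lo [ 781.  -149.2    6.1] hi [821.8 -96.5 121.4]
oil_bottle scene 0.2 [277.2, 217.4] 414 med [ 318.9 -185.    12.9] lo [ 270.7 -263.8    0.4] hi [ 381.6 -138.1   22.3]
oil_bottle side 0.91 [252.1, 247.8] 585 med [ 786.1 -103.8   65.2] lo [ 762.4 -129.8    6.5] hi [812.8 -91.  119. ]
oil_bottle side 0.41 [339.9, 293.6] 1246 med [507.2  39.   38.2] lo [454.9 -65.6  -0.1] hi [547.7 120.2  48.8]
```

Run:
```python
from h import *
np.set_printoptions(suppress=True,precision=1)
P={n:dict(np.load(f"{n}.npz")) for n in ["scene","side"]}
C=np.load("clouds.npz")
def pca(X):
    m=X.mean(0);u,s,v=np.linalg.svd(X-m,full_matrices=False);return m,v[0]
# white bars in crate area
for n,p in P.items():
    b=p["img"].astype(int); w=(b.min(2)>150)&(b.max(2)-b.min(2)<40)
    X=cloud(p,w); 
    for nm,s in dict(front=(X[:,0]<490)&(X[:,0]>440)&(abs(X[:,1]-15)<120),left=(X[:,1]>180)&(X[:,1]<225)&(X[:,0]>540)&(X[:,0]<740),right=(X[:,1]<-165)&(X[:,1]>-215)&(X[:,0]>540)&(X[:,0]<740),back=(X[:,2]>95)&(X[:,0]>660)&(X[:,0]<740)&(abs(X[:,1])<150)).items():
        s=s&(X[:,2]>15)
        if s.sum()<10: print(n,nm,s.sum());continue
        Y=X[s]; m,d=pca(Y)
        print(n,nm,s.sum(),"mid",(Y.min(0)+Y.max(0))/2,"lo",np.percentile(Y,2,0),"hi",np.percentile(Y,98,0),"yaw",np.degrees(np.arctan2(d[1],d[0])))
def rect(k,zlo,zhi):
    X=C[k]; X=X[(X[:,2]>zlo)&(X[:,2]<zhi)]
    r=cv2.minAreaRect(X[:,:2].astype(np.float32)); print(k,len(X),r)
for n in ("scene","side"):
    rect(f"torch|{n}|0",60,80);rect(f"shelf|{n}|0",140,160)
    for g in ["tier_box","jar","canister"]:
        k=f"{g}|{n}|0"
        if k in C: rect(k,84,100)
    rect(f"mat|{n}|0",-2,12)
# lantern
for n,p in P.items():
    mask=np.zeros((480,640),bool); mask[:]=True
    X=cloud(p,mask); v,u=np.nonzero(p["depth"]>0)
    s=(abs(X[:,0]-625)<60)&(abs(X[:,1]+95)<70)&(X[:,2]>45)
    Y=X[s]
    for z0 in range(40,190,10):
        q=Y[(Y[:,2]>=z0)&(Y[:,2]<z0+10)]
        if len(q): print(n,z0,len(q),q.min(0)[:2],q.max(0)[:2],q.mean(0))
```

```text
scene front 300 mid [467.1  27.   43.2] lo [453.2 -62.9  40.8] hi [481.5 118.6  51.7] yaw 83.06272381865934
scene left 268 mid [651.4 194.9  33.7] lo [579.6 181.9  29.4] hi [725.1 207.2  41.2] yaw -7.161245239245751
scene right 217 mid [ 610.6 -179.5   34. ] lo [ 542.2 -190.9   30.3] hi [ 678.6 -168.9   40.9] yaw -7.216471757984342
scene back 544 mid [708.2  -3.6 116.7] lo [695.5 -98.5 111.7] hi [724.7  93.3 123.7] yaw 82.95300372749257
side front 136 mid [464.   32.9  45.8] lo [450.9 -58.7  40.4] hi [476.4 119.9  52.1] yaw 82.95878254336942
side left 221 mid [649.  199.6  33.2] lo [578.5 188.1  27.5] hi [720.2 212.3  40.6] yaw 172.6304895132134
side right 58 mid [ 608.4 -177.6   32.7] lo [ 543.9 -187.9   29.9] hi [ 673.3 -166.3   40.7] yaw 173.8201411617705
side back 128 mid [706.    0.4 114.9] lo [692.6 -91.1 111.4] hi [720.2  97.4 123.5] yaw 82.77810192652029
torch|scene|0 628 ((640.1602783203125, 107.76690673828125), (33.983009338378906, 157.8653106689453), 85.20166778564453)
shelf|scene|0 6191 ((490.81365966796875, -395.7182922363281), (155.4373016357422, 409.392333984375), 89.4
[... 2158 characters left out ...]
8.5] [659.1 -59.7] [626.2 -77.2  64.9]
side 70 36 [602.7 -94. ] [654.7 -58. ] [631.7 -76.   74.3]
side 80 53 [602.6 -93.5] [654.  -65.7] [624.2 -75.8  84.3]
side 90 47 [601.9 -93.5] [652.9 -60.9] [627.7 -75.6  94.9]
side 100 48 [601.9 -91.2] [652. -64.] [624.2 -76.4 105.4]
side 110 43 [601.5 -92.8] [651.8 -64.8] [627.3 -76.2 114.5]
side 120 49 [601.2 -95.5] [654.6 -65. ] [624.9 -77.6 125.5]
side 130 47 [602.  -99.4] [654.5 -60.1] [626.8 -75.1 134.7]
side 140 54 [603.7 -99.3] [653.9 -64.6] [627.7 -77.2 144.9]
side 150 144 [ 603.3 -127.1] [654.  -64.9] [627.7 -90.2 156. ]
side 160 32 [ 606.1 -106.6] [648.7 -68.3] [628.9 -93.  164.1]
side 170 12 [ 618.3 -103.4] [640.6 -82. ] [628.6 -92.1 172.8]
```

Run:
```python
import cv2
a=cv2.imread("pics/scene0.png")[220:340,220:430]; cv2.imwrite("pics/c0.png",cv2.resize(a,None,fx=3.5,fy=3.5,interpolation=cv2.INTER_CUBIC))
```

```text
(no output)
```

View pics/c0.png

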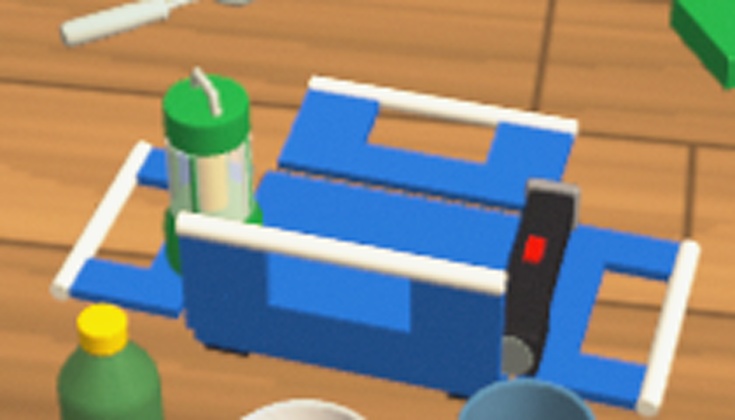

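The front bar sits slightly high (z≈43), so it's already a bit raised. The other measurements agree with the sizes given: the crate centre is about (629,9.4) at yaw −7°. I'll start with the lantern.

```bash
cat >> h.py <<'E'
G=54.
def ori(phi):
    c,s=np.cos(phi),np.sin(phi)
    return np.array([[-s,c,0],[c,s,0],[0,0,-1.]])
def best(pos,phi):
    b=None
    for f in (phi,phi+np.pi):
        q=ctrl.solve_ik(list(pos),ori(f))
        if q is not None and (b is None or abs(q[5])<b[0]): b=(abs(q[5]),f,q)
    return b
def ptp(g,phi):
    """grasp-point goal (mm), jaw direction phi"""
    pos=[g[0],g[1],g[2]+G]; b=best(pos,phi)
    if b is None: raise Exception("no ik %s"%pos)
    ctrl.move_ptp(pos,ori(b[1])); return b[1]
def line(g,phi=None,vel=150,mf=None):
    return ctrl.servo_line([g[0],g[1],g[2]+G],None if phi is None else ori(phi),vel,mf)
def save(n,f):
    p=ctrl.read_camera(n); cv2.imwrite("pics/%s.png"%f,p["img"]); return p
def gp():
    p=np.array(ctrl.current_tcp_pos()); p[2]-=G; return p
E
python3 - <<'E'
from h import *
np.set_printoptions(suppress=True,precision=2)
for g,ph in [((630,-95,240),0),((610,-394,255),0),((610,-394,310),0),((640,109,60),np.radians(85.3)),((445,-394,300),np.radians(90)),((467,29,30),np.radians(-7)),((650,197,30),np.radians(83)),((650,197,130),np.radians(83))]:
    b=best((g[0],g[1],g[2]+G),ph); print(g,b and (b[1],np.array(b[2])))
f=ptp((630,-95,235),0); print(f,ctrl.current_time_s(),gp())
save("wrist","w1")
E
```

```text
(630, -95, 240) (0, array([-0.29,  0.34,  1.39, -0.  ,  1.41, -0.29]))
(610, -394, 255) (0, array([-0.69,  0.52,  1.11, -0.  ,  1.51, -0.69]))
(610, -394, 310) (0, array([-0.69,  0.5 ,  1.03, -0.  ,  1.61, -0.69]))
(640, 109, 60) (np.float64(1.488765851951163), array([ 0.04,  0.56,  1.48, -0.  ,  1.1 , -1.45]))
(445, -394, 300) (np.float64(4.71238898038469), array([-0.87,  0.21,  1.43, -0.  ,  1.5 ,  0.7 ]))
(467, 29, 30) (np.float64(-0.12217304763960307), array([-0.12,  0.3 ,  1.96, -0.  ,  0.88, -0.  ]))
(650, 197, 30) (np.float64(1.4486232791552935), array([ 0.17,  0.65,  1.41, -0.  ,  1.08, -1.28]))
(650, 197, 130) (np.float64(1.4486232791552935), array([ 0.17,  0.53,  1.36, -0.  ,  1.25, -1.28]))
0 4.925 [630.09 -93.95 235.08]
```

View pics/w1.png

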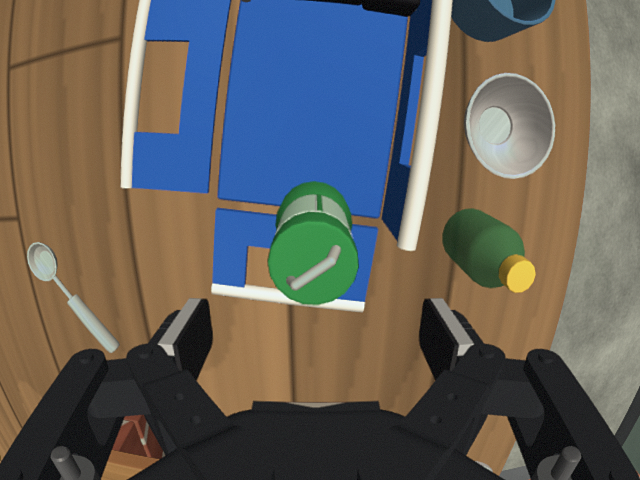

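The lantern cap is at column ~313, midway between the fingers at 195 and 435. I'll go down and grasp it.

```bash
python3 - <<'E'
from h import *
np.set_printoptions(suppress=True,precision=2)
print(line((630,-96,136),0,100,15),gp())
save("wrist","w2")
ctrl.command_gripper(0.0,35); print(ctrl.current_opening(),ctrl.current_force())
save("wrist","w3"); save("side","s3")
E
python3 -c "
import cv2,numpy as np
a=cv2.imread('pics/w3.png');b=cv2.imread('pics/s3.png')[180:380,200:440];b=cv2.resize(b,(400,333));a=cv2.resize(a,(400,300))
c=np.zeros((333,800,3),np.uint8);c[:300,:400]=a;c[:,400:]=b;cv2.imwrite('pics/m3.png',c)"
```

```text
False [630.65 -96.14 137.03]
0.6220633086155534 [-1.31  0.02  4.4 ]
```

View pics/m3.png

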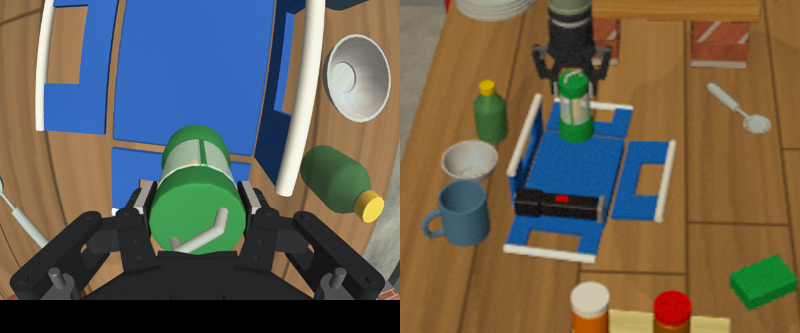

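The lantern is gripped at its cap (opening 53 mm) and stands upright. Next I'll carry it to the shelf.

```bash
python3 - <<'E'
from h import *
np.set_printoptions(suppress=True,precision=2)
line((630,-96,315),0,150)
line((610,-394,315),0,150)
print(line((610,-394,266),0,100,10),gp())
print(line((610,-394,250),0,25,5),gp(),ctrl.current_force(),ctrl.current_time_s())
save("side","s4")
E
python3 -c "
import cv2
b=cv2.imread('pics/s4.png')[50:290,200:520];cv2.imwrite('pics/m4.png',cv2.resize(b,None,fx=2.5,fy=2.5))"
```

```text
False [ 610.1  -394.04  266.06]
True [ 609.6  -393.99  252.55] [-0.63  0.25  4.  ] 11.325
```

View pics/m4.png

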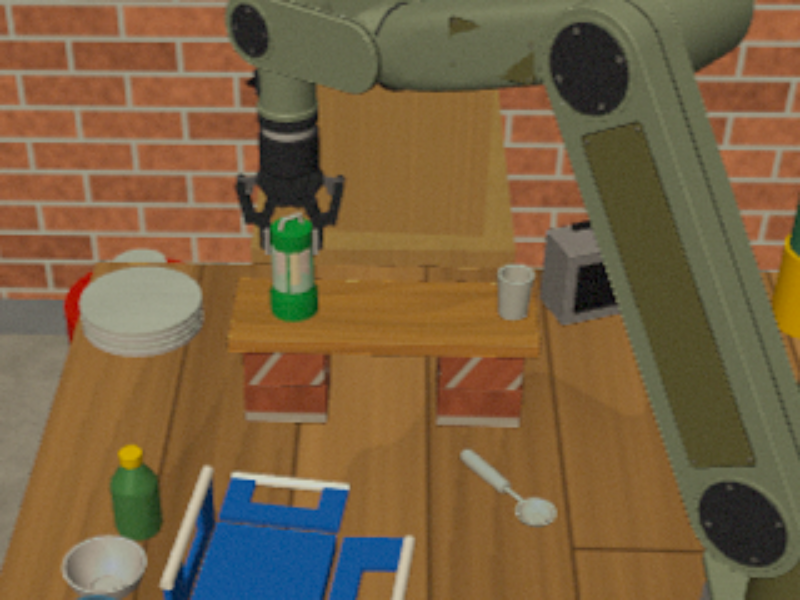

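Contact came at the expected height, with the lantern upright on the plank. I'll release it and fetch the torch.

```bash
python3 - <<'E'
from h import *
np.set_printoptions(suppress=True,precision=2)
ctrl.command_gripper(1.0); ctrl.pause(0.2)
line((610,-394,345),0,150)
p=save("side","s5")
f=ptp((640.5,109.3,200),np.radians(85.3)); print(f,gp())
p=save("side","s5b"); np.savez("s5b.npz",**p)
print(line((640.5,109.3,59),f,120,12),gp())
ctrl.command_gripper(0.0,40); print(ctrl.current_opening()*85,ctrl.current_force(),ctrl.current_time_s())
save("wrist","w5")
E
python3 -c "
import cv2,numpy as np
a=cv2.imread('pics/w5.png');b=cv2.imread('pics/s5b.png')[100:400,200:440];b=cv2.resize(b,(400,500));a=cv2.resize(a,(400,300))
c=np.zeros((500,800,3),np.uint8);c[:300,:400]=a;c[:,400:]=b;cv2.imwrite('pics/m5.png',c)"
```

```text
1.488765851951163 [641.19 108.11 200.56]
False [641.32 109.36  60.17]
29.158454860633732 [-0.76 -0.13  3.2 ] 16.6583
```

View pics/m5.png

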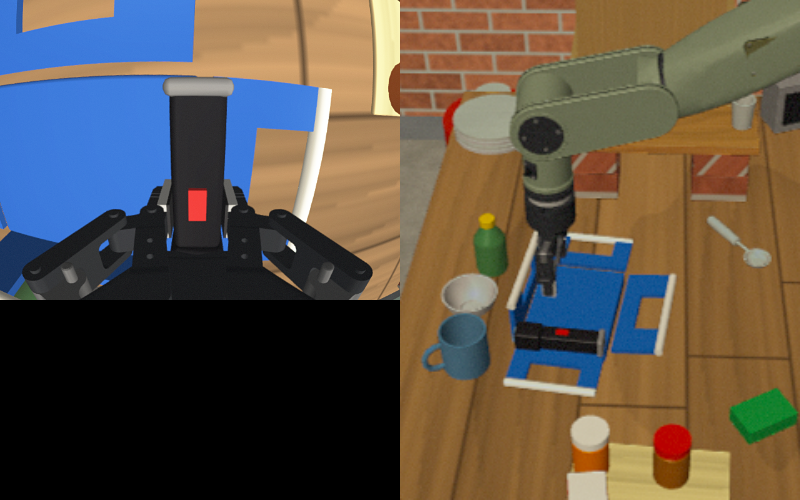

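```bash
python3 - <<'E'
from h import *
np.set_printoptions(suppress=True,precision=2)
f=np.radians(85.3)
line((640.5,109.3,260),f,150)
try: line((445,-394,260),np.radians(90),170)
except ctrl.IKError as e:
    print("IK",e); ptp((445,-394,260),np.radians(90))
print(gp(),ctrl.current_joints())
print(line((445,-394,190),None,120,10),gp())
print(line((445,-394,172),None,25,5),gp(),ctrl.current_force())
ctrl.command_gripper(1.0); ctrl.pause(0.2)
line((445,-394,270),None,150)
p=save("scene","c6"); p2=save("side","s6"); print(ctrl.current_time_s())
for q in (p,p2):
  for l in ("torch","lantern"):
    for r in seg(q,l)[:2]:
        X=cloud(q,r["pixels"]); print(l,r["score"],np.median(X,0),np.percentile(X,3,0),np.percentile(X,97,0))
E
python3 -c "
import cv2,numpy as np
a=cv2.imread('pics/c6.png');b=cv2.imread('pics/s6.png')[50:290,200:520];b=cv2.resize(b,(400,300));a=cv2.resize(a[100:340,80:400],(400,300))
cv2.imwrite('pics/m6.png',np.hstack([a,b]))"
```

```text
[ 445.24 -393.61  260.01] [-0.87  0.24  1.48  0.    1.42 -2.44]
False [ 445.36 -394.36  190.66]
True [ 444.75 -394.33  180.39] [ 0.16 -0.41  2.22]
24.3667
torch 0.86 [ 460.1  -387.45  182.4 ] [ 374.7  -407.01  158.61] [ 520.67 -377.85  189.09]
torch 0.68 [470.03 335.07  79.19] [429.7  310.95  19.41] [483.87 363.75  93.94]
lantern 0.56 [ 628.67 -387.31  219.76] [ 578.22 -427.33  151.06] [ 640.36 -367.39  277.02]
torch 0.68 [ 443.96 -381.04  177.31] [ 372.46 -404.79  155.89] [ 514.96 -370.    188.52]
torch 0.16 [ 610.09 -125.3    33.12] [ 536.94 -180.56   25.67] [676.65 -93.84  38.91]
lantern 0.84 [ 607.13 -373.32  222.35] [ 583.   -400.67  155.56] [ 633.76 -361.11  280.21]
```

View pics/m6.png

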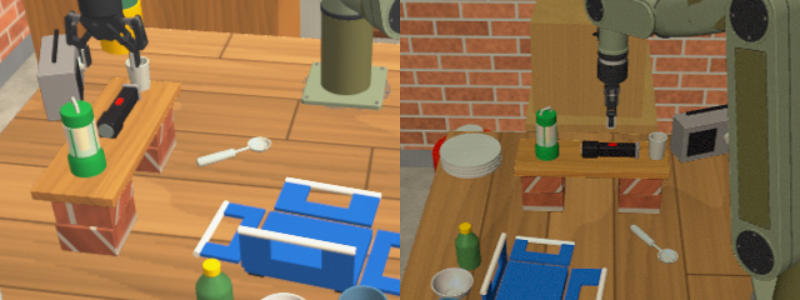

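The lantern is upright near (607,−392) and the torch lies near (446,−390), both on the plank. Next is the right side, since the arm is close to it.

```bash
cat >> h.py <<'E'
YAW=np.radians(-7.0); CC=np.array([629.5,9.4,0])
EX=np.array([np.cos(YAW),np.sin(YAW),0]); EY=np.array([-np.sin(YAW),np.cos(YAW),0]); EZ=np.array([0,0,1.])
SIDES=dict(left=(EY,106),right=(-EY,106),front=(-EX,81))
def arc(s,th):
    r,d=SIDES[s]; return CC+r*d+EZ*30+83*(np.cos(th)*r+np.sin(th)*EZ)
def approach(s,th0):
    r,d=SIDES[s]; g=arc(s,th0); phi=np.arctan2(r[1],r[0])
    f=ptp(g+EZ*120,phi); ctrl.command_gripper(0.6)
    hit=line(g+EZ*1,f,100,12); print("approach",f,hit,gp()); return f
def raise_(s,th0,f,th1=np.radians(91.5),n=9):
    ctrl.command_gripper(0.0,40); print("open mm",ctrl.current_opening()*85,ctrl.current_force())
    for th in np.linspace(th0,th1,n+1)[1:]:
        hit=line(arc(s,th),f,90,45); F=np.array(ctrl.current_force())
        print(round(np.degrees(th)),hit,gp()-arc(s,th),F)
        if hit: break
E
python3 - <<'E'
from h import *
np.set_printoptions(suppress=True,precision=1)
f=approach("right",0.0)
save("wrist","w7");save("side","s7");save("scene","c7")
print(ctrl.current_time_s())
E
python3 -c "
import cv2,numpy as np
a=cv2.imread('pics/w7.png');b=cv2.imread('pics/s7.png')[180:330,230:430];b=cv2.resize(b,(400,300));a=cv2.resize(a,(400,300))
c=cv2.imread('pics/c7.png')[220:340,200:360];
cv2.imwrite('pics/m7.png',np.vstack([np.hstack([a,b]),np.hstack([cv2.resize(c,(400,300)),b*0])]))"
```

```text
approach -1.6929693744344996 False [ 607.2 -178.5   32. ]
29.5917
```

View pics/m7.png

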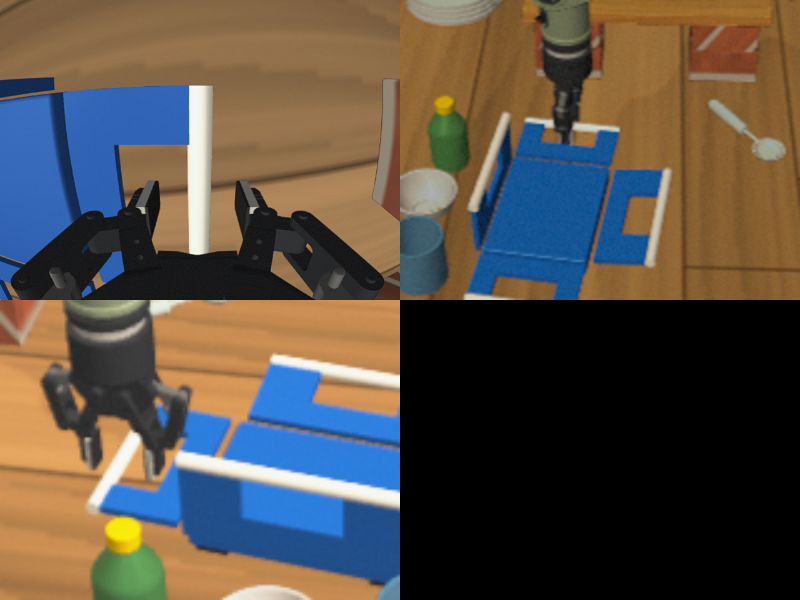

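The bar (column ~200 in the wrist view) lies between the fingers, with the inner finger in the hand hole. I'll raise it.

```bash
python3 - <<'E'
from h import *
np.set_printoptions(suppress=True,precision=1)
raise_("right",0.0,-1.6929693744344996)
save("wrist","w8");save("side","s8");save("scene","c8")
print(ctrl.current_time_s())
E
python3 -c "
import cv2,numpy as np
a=cv2.imread('pics/w8.png');b=cv2.imread('pics/s8.png')[180:330,230:430];b=cv2.resize(b,(400,300));a=cv2.resize(a,(400,300))
c=cv2.imread('pics/c8.png')[220:340,200:360];
cv2.imwrite('pics/m8.png',np.vstack([np.hstack([a,b]),np.hstack([cv2.resize(c,(400,300)),b*0])]))"
```

```text
open mm 12.255854723011616 [-2.8 -5.   1.1]
10 False [-0.1 -1.6  0.2] [-1.  -6.  -0.3]
20 False [-0.1 -2.1  0.6] [-3.6 -6.7  1.4]
30 False [-0.2 -2.9  1.1] [-4.8 -8.4  3.1]
41 False [-0.2 -3.6  2.1] [ -5.8 -10.2   7.2]
51 False [-0.2 -4.6  3.2] [ -8.3 -12.1  11.8]
61 False [-0.3 -5.6  4.5] [-10.8 -13.6  16.3]
71 False [ 0.2 -5.6  5.9] [-12.5 -12.2  22.5]
81 False [ 0.7 -3.2  5.7] [-10.4  -6.9  21.7]
92 False [ 0.7 -3.2  5. ] [-8.7 -7.9 19. ]
33.0
```

View pics/m8.png

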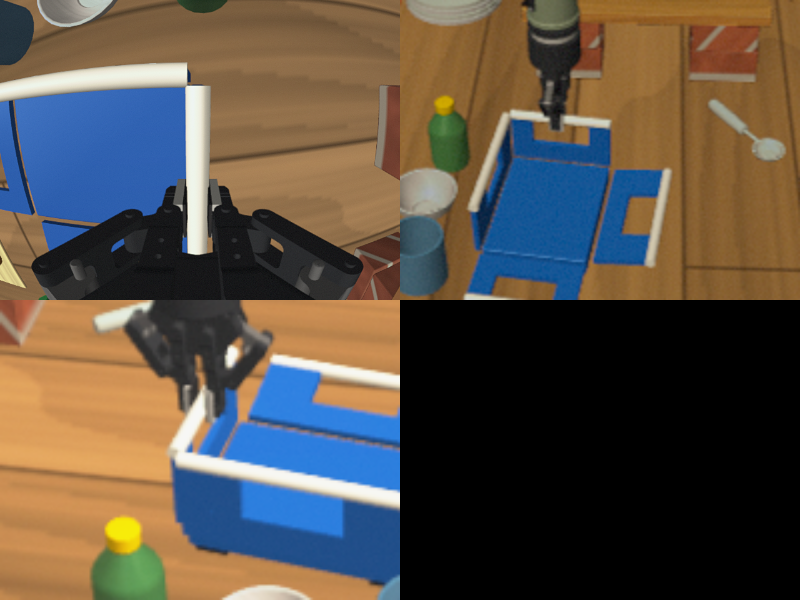

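The right side looks upright. I'll nudge it inward, release it and check its angle, then do the front side.

```bash
cat >> h.py <<'E'
def release(s,f,push=4):
    r,d=SIDES[s]; g=arc(s,np.pi/2)
    p=gp(); hit=line(p-r*push,f,30,25); print("push",hit,gp()-g,ctrl.current_force())
    ctrl.command_gripper(0.45); line(gp()+EZ*110,f,150)
def side_angles(ps,names):
    for p in ps:
        b=p["img"].astype(int); w=(b.min(2)>140)&(b.max(2)-b.min(2)<45)
        X=cloud(p,w)
        for s in names:
            r,d=SIDES[s]; L=np.cross(EZ,r); h=CC+r*d+EZ*30; Y=X-h
            a=Y@r; z=Y[:,2]; l=Y@L; rho=np.hypot(a,z)
            m=(abs(l)<95)&(abs(rho-86)<12)&(np.arctan2(z,a)>-.2)&(np.arctan2(z,a)<2)
            if m.sum()>20: print(s,m.sum(),"angle",np.median(np.arctan2(z[m],a[m])),"a,z",np.median(a[m]),np.median(z[m]))
            else: print(s,m.sum())
E
python3 - <<'E'
from h import *
np.set_printoptions(suppress=True,precision=1)
release("right",-1.6929693744344996)
p=save("side","s9");q=save("scene","c9"); side_angles((p,q),("left","right","front"))
f=approach("front",0.1)
save("wrist","w9");save("side","s9b");save("scene","c9b")
print(f,ctrl.current_time_s())
E
python3 -c "
import cv2,numpy as np
a=cv2.imread('pics/w9.png');b=cv2.imread('pics/s9b.png')[180:330,230:430];b=cv2.resize(b,(400,300));a=cv2.resize(a,(400,300))
c=cv2.imread('pics/c9b.png')[200:350,200:400];
d=cv2.imread('pics/c9.png')[200:350,200:400];
cv2.imwrite('pics/m9.png',np.vstack([np.hstack([a,b]),np.hstack([cv2.resize(c,(400,300)),cv2.resize(d,(400,300))])]))"
```

```text
push True [ 0.8 -1.1  5.2] [ 0.1 -0.2  1.2]
left 288 angle 0.050457244401662965 a,z 84.48765331994267 4.217973798833402
right 227 angle 1.6161439247210685 a,z -3.9721258190221995 87.29192667743229
front 176 angle 0.1848287499517139 a,z 86.42555866562225 16.041787495273095
left 378 angle 0.10013793729020724 a,z 79.02586427083712 7.919053225848373
right 376 angle 1.5899076247083184 a,z -1.6883185295279541 89.14666495465157
front 332 angle 0.20235082247384278 a,z 81.19275817853614 16.69676139974114
approach 6.161012259539984 False [467.7  29.3  39.9]
6.161012259539984 37.6
```

View pics/m9.png

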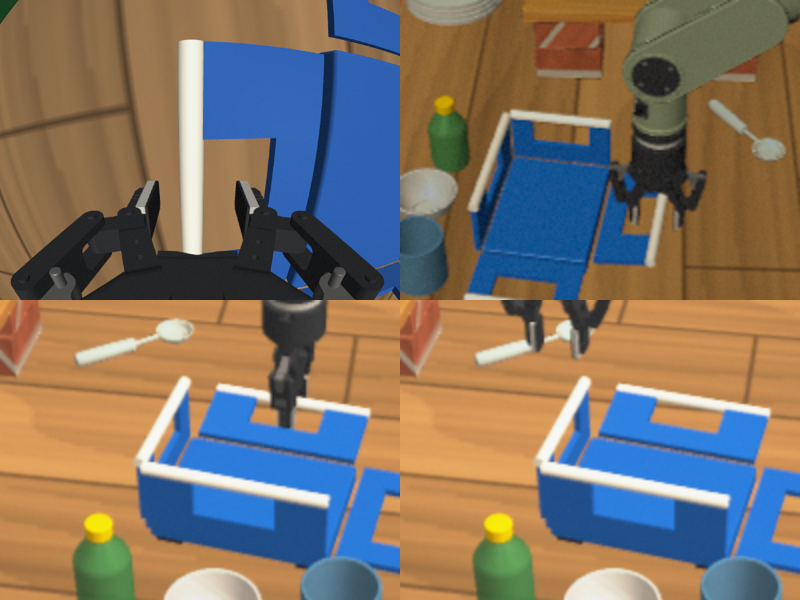

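The right side is upright (about 1.59–1.62 rad). The front bar is between the fingers, so I'll raise that next, then approach the left side.

```bash
python3 - <<'E'
from h import *
np.set_printoptions(suppress=True,precision=1)
f=6.161012259539984
raise_("front",0.12,f); release("front",f)
p=save("side","s10");q=save("scene","c10"); side_angles((p,q),("left","right","front"))
f=approach("left",0.0)
save("wrist","w10");save("side","s10b");save("scene","c10b")
print(f,ctrl.current_time_s())
E
python3 -c "
import cv2,numpy as np
a=cv2.imread('pics/w10.png');b=cv2.imread('pics/s10b.png')[200:350,230:430];b=cv2.resize(b,(400,300));a=cv2.resize(a,(400,300))
c=cv2.imread('pics/c10b.png')[200:350,220:420];
d=cv2.imread('pics/c10.png')[200:350,220:420];
cv2.imwrite('pics/m10.png',np.vstack([np.hstack([a,b]),np.hstack([cv2.resize(c,(400,300)),cv2.resize(d,(400,300))])]))"
```

```text
open mm 12.369683114108414 [-5.2 -0.6  2.8]
16 False [-2.8  0.3 -0.7] [-5.7  0.6  2. ]
26 False [-3.1  0.4 -0.4] [-9.3  0.4  5.3]
35 False [-3.9  0.5 -0.4] [-11.6   0.6   7.8]
44 False [-5.2  0.6 -0.7] [-15.6   0.3  10.9]
54 False [-6.9  0.9 -0.6] [-22.3   2.1  16.6]
63 False [-7.6  0.9  0.9] [-26.8   2.1  29.5]
73 False [-1.2  0.1  3. ] [-12.5  -0.4  18.5]
82 False [ 0.6 -0.2  2.7] [-5.6 -1.1 11.3]
92 False [-4.1  0.4  1.6] [-19.5   1.   19.7]
push False [-2.1  0.1  1.6] [-15.4   0.7   9.4]
left 318 angle 0.06228882463200121 a,z 84.0601274454171 5.316582265234697
right 235 angle 1.618653154318231 a,z -4.063499219451015 87.1347496352704
front 184 angle 1.5258056539847327 a,z 4.074164174235316 88.67249744764953
left 434 angle 0.1107636997053326 a,z 77.74506220099636 8.904696510248435
right 443 angle 1.603658250831698 a,z -2.8089028051374303 88.79495022389162
front 449 angle 1.5914392213338089 a,z -1.8343095263313516 88.31762306392721
approach 1.4486232791552935 False [653.3 197.1  32.1]
1.4486232791552935 45.2917
```

View pics/m10.png

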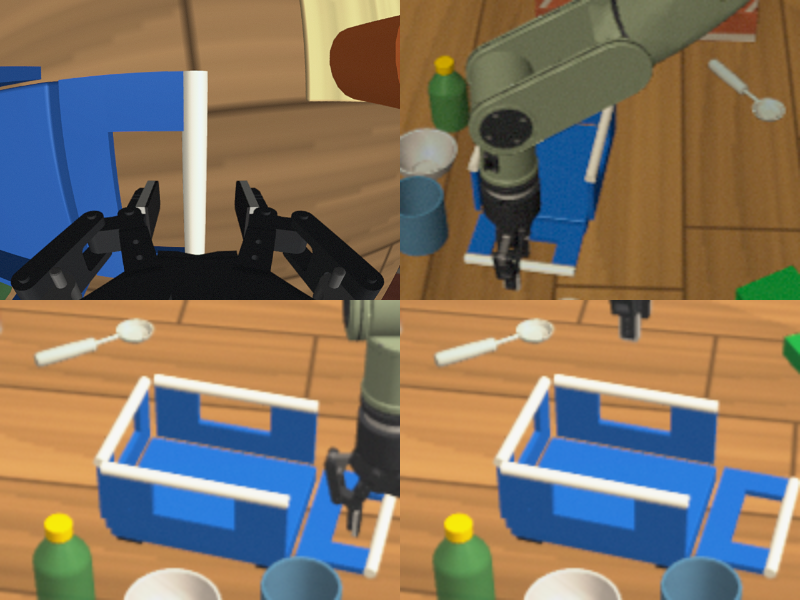

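The front side is upright (about 1.53–1.59 rad) and the left bar is framed by the fingers. I'll raise it and then look at the goods.

```bash
python3 - <<'E'
from h import *
np.set_printoptions(suppress=True,precision=1)
f=1.4486232791552935
raise_("left",0.0,f); release("left",f)
line(gp()+EZ*80,f,150)
ctrl.move_ptp([500,-100,400],ori(0))
p=save("side","s11");q=save("scene","c11"); side_angles((p,q),("left","right","front"))
for im in (p,q):
    for g in ("jar","canister","tier_box","tin"):
        for r in seg(im,g)[:2]:
            X=cloud(im,r["pixels"]); T=X[X[:,2]>83]
            if len(T)>100:
                rr=cv2.minAreaRect(T[:,:2].astype(np.float32)); print(g,round(r["score"],2),len(T),np.array(rr[0]),np.array(rr[1]),rr[2],"zmed",np.median(T[:,2]))
print(ctrl.current_time_s())
E
python3 -c "
import cv2,numpy as np
b=cv2.imread('pics/s11.png')[180:450,220:460];b=cv2.resize(b,(400,450))
c=cv2.imread('pics/c11.png')[180:360,220:560];
cv2.imwrite('pics/m11.png',np.hstack([b,cv2.resize(c,(400,450))]))"
```

```text
open mm 12.53107066289663 [-2.3 -5.3  2.9]
10 False [-0.  -0.9  0. ] [-0.6 -4.8  1. ]
20 False [-0.  -0.1 -0.3] [ 1.4 -3.8 -2.7]
30 False [0.1 0.6 0.7] [-0.1  0.1  0.7]
41 False [0.2 1.7 1.1] [-0.8  4.7  3.7]
51 False [0.4 3.  2. ] [-2.6  7.7  7.2]
61 False [0.5 4.3 3.5] [-4.6 11.3 11.1]
71 False [0.7 5.5 5.4] [-6.8 14.  17.4]
81 False [0.7 4.5 5.9] [-8.7  9.8 21.4]
92 False [0.4 2.3 5.6] [-9.4  6.4 22.9]
push True [-0.1 -0.5  5.8] [ 0.7 -0.2  1.6]
left 331 angle 1.5394594857448418 a,z 2.7877290750480355 87.42432992447029
right 245 angle 1.6264881250821976 a,z -4.899680683858879 87.25774974545159
front 184 angle 1.5323340842560909 a,z 3.4905957648287687 88.39803183998053
left 471 angle 1.61470208431958 a,z -3.9698232872093673 89.30511757670642
right 439 angle 1.6036191496898358 a,z -2.8059527803524342 89.1697811825133
front 444 angle 1.5914229288189308 a,z -1.7927792222972982 88.42657409211466
jar 0.75 354 [451.8 341.7] [53.4 57.3] 0.34032517671585083 zmed 89.01543148511402
tier_box 0.75 462 [570.9 431.7] [53.6 57.3] 4.72802734375 zmed 88.92472654849391
jar 0.73 330 [454.9 337.2] [56.7 57.5] 36.396339416503906 zmed 90.72008441148697
canister 0.83 398 [574.8 326.8] [55.2 57.8] 62.848201751708984 zmed 90.74412698119215
canister 0.66 400 [618.2 -98.5] [164.3  37. ] 2.4378175735473633 zmed 118.54642503627896
tier_box 0.94 471 [570.9 425.6] [61.8 54.8] 7.947574615478516 zmed 90.86116557334422
52.2083
```

View pics/m11.png

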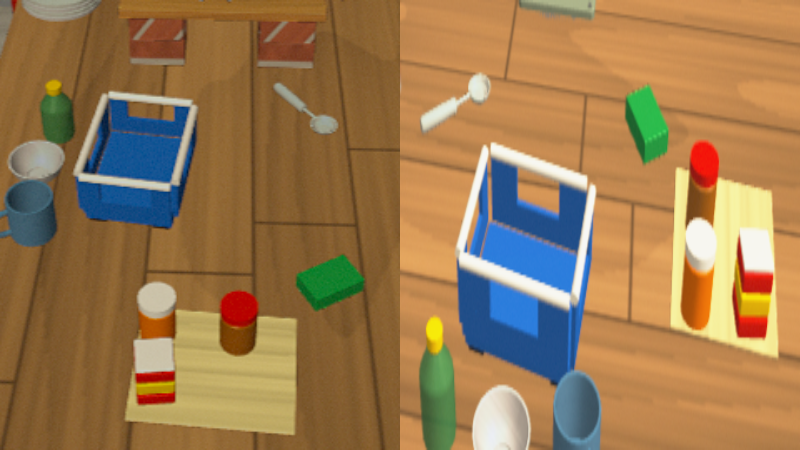

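All three sides read upright. Only the jar, canister and tier box are on the board, with no tin. I'll pack the jar first, into the far right slot.

```bash
cat >> h.py <<'E'
def find(g,near=None):
    res=[]
    for n in ("scene","side"):
        im=ctrl.read_camera(n)
        for r in seg(im,g,0.3)[:3]:
            X=cloud(im,r["pixels"]); T=X[(X[:,2]>82)&(X[:,2]<98)&(X[:,0]>350)&(X[:,0]<720)&(X[:,1]>250)&(X[:,1]<560)]
            if len(T)>120:
                rr=cv2.minAreaRect(T[:,:2].astype(np.float32)); c=np.array(rr[0])
                if 45<min(rr[1])and max(rr[1])<72:
                    res.append((n,c,rr[2])); print(g,n,round(r["score"],2),c,rr); break
    return res
def pick(g,xy,phi,slot,h=58):
    f=ptp((xy[0],xy[1],180),phi); ctrl.command_gripper(1.0)
    if line((xy[0],xy[1],6+h),f,120,12): print("HIT",gp()); return False
    h=gp()[2]-6
    ctrl.command_gripper(0.0,40); o=ctrl.current_opening()*85; print("opening",o,ctrl.current_force())
    if o<50: return False
    line((xy[0],xy[1],165+h),f,150)
    k=np.round((f-phi)/np.pi)*np.pi; f2=YAW+k
    t=CC+EX*slot[0]+EY*slot[1]
    line((t[0],t[1],165+h),f2,170)
    print(line((t[0],t[1],50+h),f2,120,12),gp()-t)
    print("contact",line((t[0],t[1],30+h),f2,25,5),gp()[2]-h,ctrl.current_force())
    print("opening",ctrl.current_opening()*85)
    ctrl.command_gripper(0.9); ctrl.pause(0.2)
    line((t[0],t[1],200),f2,150); return True
E
python3 - <<'E'
from h import *
np.set_printoptions(suppress=True,precision=1)
r=find("jar"); xy=np.mean([c for _,c,_ in r],0); print(xy)
print(pick("jar",xy,YAW,(0,-64)))
ctrl.move_ptp([500,-100,400],ori(0))
save("side","s12");save("scene","c12")
for g in ("canister","tier_box"): find(g)
print(ctrl.current_time_s())
E
python3 -c "
import cv2,numpy as np
b=cv2.imread('pics/s12.png')[180:450,220:460];b=cv2.resize(b,(400,450))
c=cv2.imread('pics/c12.png')[180:360,220:560];
cv2.imwrite('pics/m12.png',np.hstack([b,cv2.resize(c,(400,450))]))"
```

```text
jar side 0.83 [451.8 343.1] ((451.8104553222656, 343.1116027832031), (55.73211669921875, 52.42890930175781), 77.23021697998047)
[451.8 343.1]
opening 54.290123870799626 [ 0.1 -0.4  5.1]
False [  0.8  -0.2 110. ]
contact True 34.11668763472336 [-0.7 -0.5  5.5]
opening 53.81052780049845
True
canister scene 0.61 [574.7 326.4] ((574.6773071289062, 326.365966796875), (58.61142349243164, 55.58500671386719), 20.36423110961914)
canister side 0.79 [574.2 331.8] ((574.2129516601562, 331.8069763183594), (54.134735107421875, 59.40635299682617), 3.1253840923309326)
tier_box scene 0.76 [571.8 426.1] ((571.8489379882812, 426.1495361328125), (59.44740295410156, 55.95865249633789), 7.927063465118408)
tier_box side 0.7 [571.  431.6] ((571.0090942382812, 431.5903015136719), (54.3319206237793, 57.567535400390625), 9.13607406616211)
64.5417
```

View pics/m12.png

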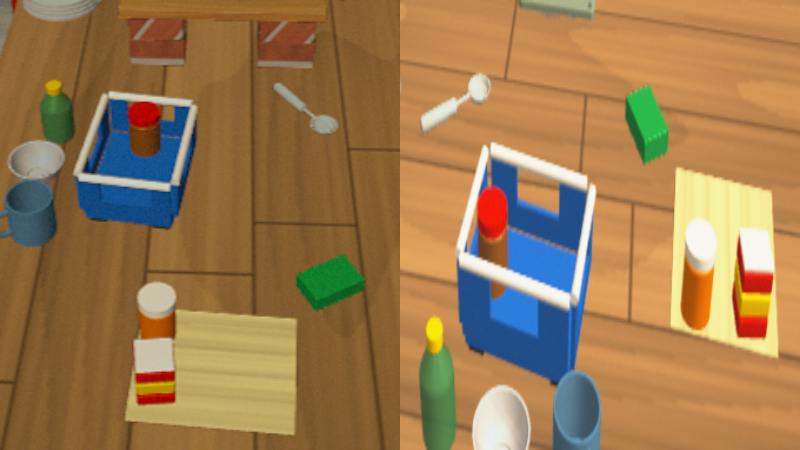

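The jar stands upright in the right slot. Next is the canister into the middle.

```bash
python3 - <<'E'
from h import *
np.set_printoptions(suppress=True,precision=1)
print(pick("canister",(574.4,329),YAW,(0,0)))
ctrl.move_ptp([500,-100,400],ori(0))
save("side","s13");save("scene","c13")
find("tier_box")
print(ctrl.current_time_s())
E
python3 -c "
import cv2,numpy as np
b=cv2.imread('pics/s13.png')[180:450,220:460];b=cv2.resize(b,(400,450))
c=cv2.imread('pics/c13.png')[180:360,220:560];
cv2.imwrite('pics/m13.png',np.hstack([b,cv2.resize(c,(400,450))]))"
```

```text
opening 53.946539259161874 [-1.3 -0.5  4.1]
False [  0.8  -0.1 110.3]
contact True 34.02712440278479 [0.4 0.3 3.9]
opening 53.70694858722643
True
tier_box scene 0.98 [572.6 426.5] ((572.5873413085938, 426.5389099121094), (63.02613830566406, 53.706085205078125), 4.803361415863037)
tier_box side 0.72 [570.9 431.8] ((570.8544311523438, 431.8150329589844), (53.670623779296875, 57.50042724609375), 4.352700233459473)
75.625
```

View pics/m13.png

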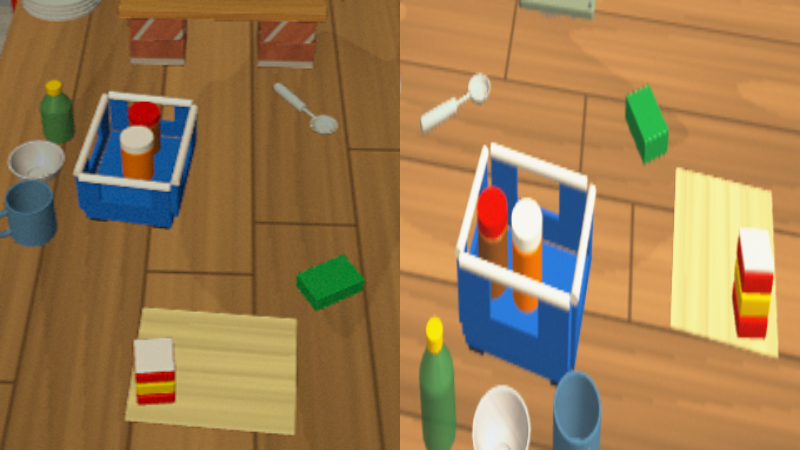

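The canister stands upright in the middle. The tier box is last, into the left slot.

```bash
python3 - <<'E'
from h import *
np.set_printoptions(suppress=True,precision=1)
print(pick("tier_box",(571.6,429.1),np.radians(6),(0,64)))
ctrl.move_ptp([400,100,450],ori(0))
p=save("side","s14");q=save("scene","c14")
side_angles((p,q),("left","right","front"))
for im in (p,q):
  for l in ("torch","lantern","jar","canister","tier_box"):
    for r in seg(im,l)[:1]:
        X=cloud(im,r["pixels"]); print(l,round(r["score"],2),np.median(X,0),np.percentile(X,3,0),np.percentile(X,97,0))
print(ctrl.current_time_s())
E
python3 -c "
import cv2,numpy as np
b=cv2.imread('pics/s14.png')[130:430,190:430];b=cv2.resize(b,(400,500))
c=cv2.imread('pics/c14.png')[130:380,90:490];
cv2.imwrite('pics/m14.png',np.hstack([b,cv2.resize(c,(400,500))]))"
```

```text
opening 53.5470621643637 [-0.5 -1.   4.7]
False [  0.8  -0.  110.5]
contact True 33.80450685158313 [-1.6  0.9  3.5]
opening 53.198219491001
True
left 450 angle 1.5895268359272041 a,z -1.5940890548721156 87.22649176815999
right 245 angle 1.6193900710535338 a,z -4.216618795327697 87.20383858814408
front 177 angle 1.529015456893938 a,z 3.682276206213655 88.3200744063822
left 616 angle 1.731335110312978 a,z -14.243587505843063 89.0459313533961
right 438 angle 1.6009618481850585 a,z -2.5959018013336443 89.06996633305792
front 429 angle 1.5948983528116052 a,z -2.1534057725451183 88.4315327929941
torch 0.69 [635.3  92.8 113. ] [609.2  52.6  52.3] [663.1 105.9 121.1]
lantern 0.71 [ 607.3 -373.7  220.4] [ 581.7 -403.9  151.8] [ 635.3 -360.2  277.5]
jar 0.87 [613.3 -44.7 115.2] [594.3 -78.6  50.8] [645.2 -27.6 121.2]
canister 0.8 [621.5  18.5 115.7] [601.7  -9.7  53.2] [650.2  36.9 122. ]
tier_box 0.55 [633.5  92.7 113.5] [609.2  54.3  54.3] [661.3 105.2 121.3]
torch 0.62 [ 466.3 -388.   181.8] [ 374.5 -410.4  154.3] [ 520.7 -377.8  188.9]
lantern 0.68 [694.    2.8  79.1] [ 536.4 -106.2    1.8] [722.3 118.8 122.1]
jar 0.78 [638.7 -55.  114.1] [602.2 -82.4  46.7] [650.7 -33.8 121.6]
canister 0.64 [647.5   8.6 106.3] [603.3 -18.1  36.2] [658.9  33.  121.7]
tier_box 0.57 [658.6  71.7 115.2] [612.8  43.6  77.4] [668.2  98.2 121.9]
87.875
```

View pics/m14.png

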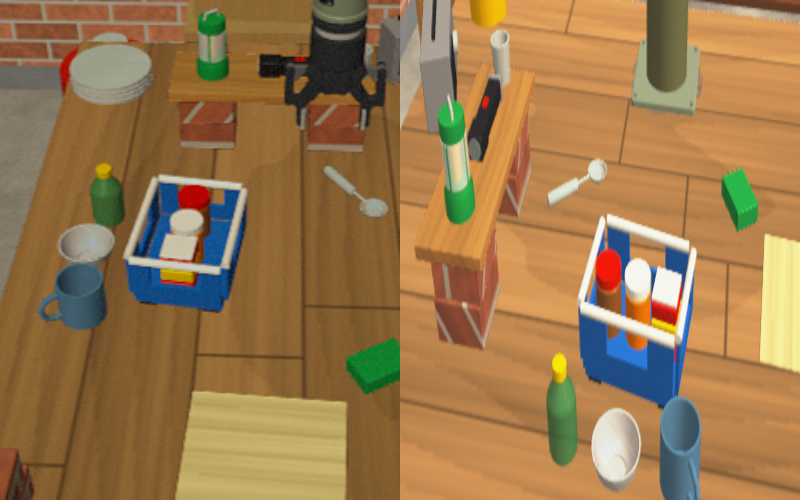

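View pics/c14.png

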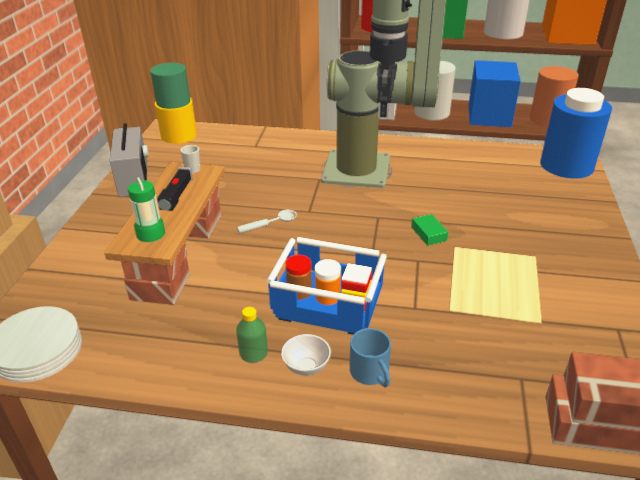

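The jar, canister and tier box stand upright in the crate at (300,278), (328,282) and (357,285). The lantern (147,212) and torch (175,188) are on the plank, and the bystanders haven't moved. The 1.73 rad scene reading for the left side comes from the tier box's white lid; the side camera reads 1.59 rad. Handing in.

Run:
```python
from bench import ctrl
ctrl.pause(0.3); ctrl.job_done(); print(ctrl.current_time_s())
```

```text
the job is handed in; nothing more can be done
the job is handed in; nothing more can be done
```

The job is done and handed in, at about 88 s of the 210 s allowed; the hand-in call gave no verdict. I moved the lantern and then the torch onto the shelf plank. After that I raised the right, front and left sides by pinching their bars, and packed the jar, canister and tier box side by side on the crate floor. There was no tin on the board.

**Last checks:**
- **Lantern and torch:** the lantern is upright at about (607, −392) mm and the torch lies on the plank at about (446, −390) mm.
- **Sides:** camera readings were 1.53–1.62 rad, against the required 1.42. One scene-camera reading for the left side disagreed at 1.73 rad, past the stop. I put that down to the tier box's white lid being taken for the bar, as the side camera read 1.59 rad.
- **Goods:** each touched down at 34 mm, the floor's height, and all look upright in both views.
- **Bystanders:** they look unmoved by eye, but I did not measure them again.
- **Network errors:** in the final pictures the networks mislabelled the tier box as the torch (side view) and the crate as the lantern (scene view). I set those aside after comparing them with the pictures.

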